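# Hang the rinsed tube upside down on the tall drying peg

## Task

The rinsed white tube is lying on the wire cradle. Turn it mouth down and lower it over the tall drying peg, not the short one, keeping hold of it until its rim is nearly down on the peg's round base; then let go, so that it is left upside down over the peg with its rim resting on the base.

Things in the scene. Friction and masses are not known exactly. Their poses are not given: they have to be found in the camera images.
- tube_centre (a point): centre of the loose straight white plastic tube, half-way along its axis: 40 mm outside diameter, 90 mm long, walls 3 mm (bore 34 mm), one end closed (4 mm), the other open; about 60 g. z runs along the tube from closed end to mouth. It starts in the cradle, mouth looking away from the robot and 15 degrees below level. Not the low, wide white beaker standing on the worktop.
- tube_mouth (a point): centre of the tube's open mouth, in the plane of its rim, 45 mm from tube_centre along z; same axes
- cradle: fixed cradle under the tube: two parallel steel wire rails (6 mm thick, 28 mm apart), running beneath the tube within its width, on wire legs and a grey foot plate 110 x 50 x 6 mm. Origin on the worktop, 80 mm straight below the tube's centre at the start; x points, level, the way the tube's mouth looks; z up. The tube lifts straight out.
- tall_peg: fixed drying peg for the tube: upright white peg, 14 mm diameter, rounded tip 72 mm above the worktop, in the middle of a flat round grey base of 84 mm diameter and 12 mm height. Origin on the peg's axis at the worktop, z up. With the tube fully down over it, the rim is 12 mm and the tube's centre 57 mm above the worktop.
- short_peg: fixed stand like the other, but its peg is only a stub: tip 34 mm above the worktop; not to be used. Origin on its axis at the worktop. The two stands may change places.
Mind the look-alikes: they are no part of the job. What is shaped like the part that bears tube_centre but pink is not meant.

How it is judged:
By the outcome, as a careful person would: the job done as asked, in the order asked, and still so for the second after the job is handed in, with the robot touching nothing.
It also fails if it takes over 35 s, if anything falls off the work surface, if the arm or the gripper's body presses on something with over 40 N, if the wrist force passes 120 N, or if a joint passes its speed limit or range.

## Robot

A 6-joint arm with a two-finger parallel gripper is mounted at the origin on a cart in front of the work surface, level with it; the furniture and walls round the work are solid. World frame = base frame: x ahead of the robot, y to its left, z up, the work surface at z = 0. Lengths are in m, angles in rad, forces in N, time in s.
With the tool pointing down it reaches from about 0.35 to 0.725 m from the base axis. Payload 4.3 kg.
Tool frame: the origin (TCP) lies at the very end of the fingers, on their centre line; the grasp point (between the pads) lies 19 mm behind it; z points along the fingers, y is the line along which they close (so a half turn about z gives the same grasp; the last joint's range is limited). The gripper opens to 85 mm and grips with 20 to 120 N. Pads are 22 mm wide; open, the fingers measure 114 mm over their backs; the gripper's body (76 mm by 85 mm) begins 54 mm behind the grasp point. The pads swing forward as they close: fully open they stand 13 mm farther back than shut.
Start: joints at [-1.419, 0.377, 0.081, 1.274, 0, 1.46], TCP at [0.149, -0.555, 0.231] pointing down, gripper open.
Joint ranges: [-2.72, 2.72], [-0.84, 1.66], [-1.02, 1.22], [-1.77, 2.12], [-1.37, 1.28], [-3.14, 3.14]. Speed limits (rad/s): [2.57, 2.57, 3.14, 3.14, 3.14, 3.14].

## Interface

Orientations are given as a unit quaternion [w, x, y, z].
In Python, from bench import bot gives the robot as it stands.
- The arm moves only by the shell command python3 -m crank 'ROWS' [FORCE]. ROWS is JSON, a list of rows, each an object with "delta_rot": the turn, a rotation vector about the tool's x, y, z in degrees, a list of three; "translation": the shift along the tool's x, y, z in m, a list of three; "grip": the closure, from -1 (fully open) to 1 (shut). In form: [{"delta_rot": [ax, ay, az], "translation": [tx, ty, tz], "grip": grip}, ...]. A call has 1 to 10 rows; each row is the pose to reach, as a shift and turn from the pose commanded when the call began, along the tool's axes at that moment; what a row does not reach only later rows make up. A row lasts 1/8 s, in which the tool goes at most 62.5 mm and 10.7 degrees, less where a joint would pass 70% of its speed; a pose out of reach is approached as far as the arm can. A call with a gripper value outside its range is refused whole. The fingers move at their own pace and stop on an object; FORCE is the grip in N (left out, the last holds). Time passes only in rows, so rows that repeat a pose let the fingers close. It gives the time, the measured TCP pose, the force, the opening and the grip force at its end, in the units of the state.
- bot.state(): the state, without advancing time (a new reading comes with each control period).
- bot.camera(name): name is "scene" or "top"; returns (picture, depth): 480x640x3 uint8, red, green, blue; 480x640 float32, m along the optical axis (not along the pixel's ray), 0 where there is no reading.
- bot.calibration(name): a dict with "intrinsics" (3x3 intrinsics, pixels), "R" (3x3) and "t" (3): a world point X has camera coordinates R X + t. Camera axes: x right, y down, z forward; pixel columns grow to the right and rows downward; lengths in m; the calibration is good to about 2 mm. A picture is of the moment at which its call begins. calibration takes no time and is no camera call.
- bot.close_job(): hands the job in; it is judged then, once.
Trained networks look in the newest picture that a camera, given by its name, has taken for a name from the list of things; names that differ only in an ending like _2 or _b are one class to them, and where a whole thing is asked for, a point or a joint stands for the part that bears it (a point fixed in the world has none). Each returns a list of dicts, best first, with "conf" (0 to 1); they miss things now and then, are a little off and sometimes report something else, mostly with a low value. They report only what shows in the picture. A call takes as long as a camera call. They do not tell look-alikes from the thing itself.
- bot.recognise(camera, target): "xy" ([column, row] as shares, 0 to 1, of the picture: columns of its width, rows of its height, amid what is visible of it).
- bot.regions_of(camera, target): "region" (480x640 bool, what is visible of it) and "xy" ([column, row] as shares, 0 to 1, of the picture: columns of its width, rows of its height, amid what is visible of it).
- bot.landmark_of(camera, target): "xy" ([column, row] as shares, 0 to 1, of the picture: columns of its width, rows of its height: a listed point, or the origin of a listed thing).
The state is a dict: "clock": time; "joint_pos": joint angles; "joint_velocities": joint speeds; "tau": joint torques, N m; "tcp_pos": TCP position; "eef_rot": TCP orientation; "contact_force": force on the tool from outside, world axes, zero at the start; "wrist_torque": the same for the moment, N m; "finger_gap": opening from 0.0 (shut) to 1.0 (fully open); "grip_force": force on a finger pad.
Only numpy, scipy, OpenCV 4.12 (cv2) and the standard library are available. Lean on these libraries where they do the work, as an engineer would, in place of code of your own. Each camera call takes 0.05 s, during which the arm holds its last target. There are 200 camera calls.

## Working session

There is one attempt and no reset: what is moved stays moved. The work goes in short steps, Python scripts to look and compute and a shell command to move; the robot and the scene stay as the last step left them, time stands still between calls to the robot, and variables do not carry over. Pictures are saved under pics/ and viewed, at most 10 in all, crops included, and the job is handed in when it is done.

```bash
mkdir -p pics
cat > h.py <<'E'
import numpy as np, cv2
from bench import bot
from scipy.spatial.transform import Rotation as Rn
def cloud(name,depth):
    c=bot.calibration(name);K=np.array(c["intrinsics"]);R=np.array(c["R"]);t=np.array(c["t"])
    v,u=np.mgrid[:480,:640]
    P=np.stack([(u-K[0,2])/K[0,0]*depth,(v-K[1,2])/K[1,1]*depth,depth],-1)
    return (P-t)@R
def save(n,im): cv2.imwrite("pics/"+n,im[:,:,::-1])
E
python3 - <<'E'
from h import *
for n in ("scene","top"):
    im,d=bot.camera(n);save(n+"0.png",im);np.save(n+"0.npy",d);W=cloud(n,d)
    for t in ("tube_centre","cradle","tall_peg","short_peg"):
        for r in bot.regions_of(n,t)[:3]:
            m=r["region"]&(d>0);p=W[m]
            print(n,t,round(r["conf"],2),np.round(np.array(r["xy"])*[640,480]),m.sum(),np.round(np.median(p,0),3),np.round(p.max(0),3) if len(p) else "")
    for t in ("tube_centre","tube_mouth","tall_peg","short_peg"):
        print(n,t,[(round(r["conf"],2),np.round(np.array(r["xy"])*[640,480])) for r in bot.landmark_of(n,t)])
print(bot.state())
E
```

```text
scene tube_centre 0.81 [265. 283.] 535 [0.422 0.131 0.032] [0.483 0.149 0.042]
scene tube_centre 0.65 [177. 323.] 847 [0.352 0.36  0.03 ] [0.431 0.403 0.042]
scene tube_centre 0.58 [201. 265.] 433 [0.439 0.27  0.091] [0.525 0.286 0.11 ]
scene cradle 0.82 [203. 294.] 694 [0.446 0.268 0.006] [0.56  0.292 0.078]
scene tall_peg 0.71 [339. 263.] 122 [ 0.454 -0.068  0.009] [ 0.49  -0.055  0.016]
scene tube_centre [(0.95, array([265., 283.])), (0.84, array([203., 264.])), (0.65, array([179., 326.]))]
scene tube_mouth [(0.92, array([158., 329.])), (0.83, array([275., 287.]))]
scene tall_peg [(0.48, array([349., 262.]))]
scene short_peg []
top tube_centre 0.92 [201. 250.] 924 [0.473 0.26  0.093] [0.542 0.311 0.113]
top tube_centre 0.85 [165. 304.] 868 [0.363 0.352 0.035] [0.384 0.401 0.044]
top tube_centre 0.65 [270. 274.] 824 [0.436 0.124 0.036] [0.481 0.148 0.045]
top cradle 0.95 [213. 267.] 637 [0.449 0.251 0.006] [0.521 0.289 0.077]
top tall_peg 0.67 [371. 261.] 1168 [ 0.466 -0.099  0.012] [ 0.509 -0.06   0.074]
top short_peg 0.67 [470. 255.] 1229 [ 0.473 -0.303  0.012] [ 0.518 -0.262  0.
[... 362 characters left out ...]
k': 0.9, 'joint_pos': array([-1.41931935e+00,  3.77266278e-01,  8.10392844e-02,  1.27442766e+00,
        2.74532305e-05,  1.46052248e+00]), 'joint_velocities': array([ 0.00032589, -0.00018924, -0.00169895, -0.00124043,  0.00167366,
       -0.00090046]), 'tau': array([-8.36344771e-04, -4.63508356e+01,  2.70159942e+01,  2.03759629e-05,
       -3.29546801e-04, -7.97852579e-06]), 'tcp_pos': array([ 0.14882949, -0.55545177,  0.23136389]), 'eef_rot': array([7.05383341e-05, 9.91448028e-01, 1.30502116e-01, 1.51829343e-05]), 'contact_force': array([0.32618351, 0.15050493, 0.1495108 ]), 'wrist_torque': array([ 0.07515889,  0.01666127, -0.02899123]), 'grip_force': 0.0, 'finger_gap': 0.9988903603016822}
```

View pics/top0.png

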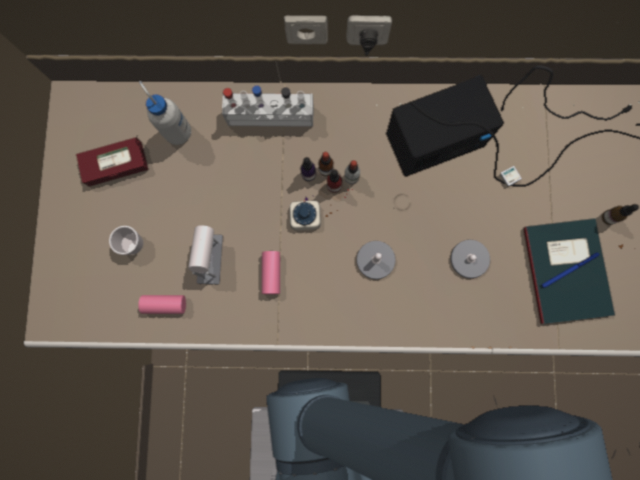

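View pics/scene0.png

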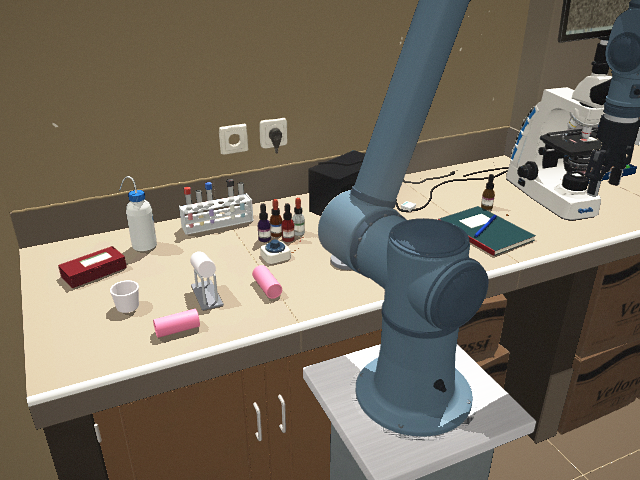

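Run:
```python
from h import *
im=cv2.imread("pics/top0.png")
cv2.imwrite("pics/crop0.png",cv2.resize(im[190:340,120:320],None,fx=4,fy=4,interpolation=cv2.INTER_CUBIC))
for n in("top","scene"):
    d=np.load(n+"0.npy");W=cloud(n,d);c=bot.calibration(n)
    print(n,"cam pos",np.round(-np.array(c["R"]).T@c["t"],3))
    X=W[d>0]
    # elevated tube points
    def box(a,b): return X[np.all((X>a)&(X<b),1)]
    p=box([.37,.2,.083],[.6,.33,.13]);q=p[:,:2]
    m=q.mean(0);u=np.linalg.svd(q-m,full_matrices=False)[2][0]
    u*=np.sign(u[0]);s=(q-m)@u
    print("tube",len(p),m,u,np.degrees(np.arctan2(u[1],u[0])),s.min(),s.max())
    for k in np.arange(s.min(),s.max(),.012):
        w=p[(s>=k)&(s<k+.012)]
        if len(w)>3: print("  ",round(k,3),len(w),np.round(w.max(0),3),np.round(w.min(0),3))
    p=box([.4,-.15,.006],[.56,-.03,.02])
    print("base",len(p),np.round(p.min(0),4),np.round(p.max(0),4),cv2.minEnclosingCircle(p[:,:2].astype(np.float32)))
    p=box([.4,-.15,.035],[.56,-.03,.09]);print("peg",len(p),np.round(p.mean(0),4),p.max(0) if len(p) else 0)
```

```text
top cam pos [ 0.321 -0.006  1.125]
tube 789 [0.47151234 0.26148424] [ 0.99997605 -0.00692028] -0.39650623728957335 -0.042033582079986316 0.05292003305133101
   -0.042 130 [0.441 0.283 0.113] [0.429 0.244 0.083]
   -0.03 114 [0.453 0.283 0.11 ] [0.442 0.245 0.088]
   -0.018 110 [0.465 0.283 0.107] [0.454 0.244 0.084]
   -0.006 111 [0.478 0.281 0.104] [0.466 0.244 0.084]
   0.006 101 [0.49  0.281 0.103] [0.478 0.246 0.083]
   0.018 91 [0.501 0.28  0.097] [0.489 0.245 0.083]
   0.03 75 [0.513 0.278 0.096] [0.502 0.247 0.083]
   0.042 57 [0.524 0.277 0.091] [0.514 0.248 0.083]
base 1091 [ 0.427  -0.1411  0.0061] [ 0.5521 -0.0325  0.0184] ((0.4966505467891693, -0.0854453295469284), 0.07313542813062668)
peg 48 [ 0.4669 -0.099   0.0635] [ 0.4736368  -0.09353049  0.0740471 ]
scene cam pos [-0.697  0.513  0.799]
tube 344 [0.45538244 0.26875564] [0.99874396 0.05010497] 2.8720058079649364 -0.026601436831337234 0.06961221192914367
   -0.027 174 [0.441 0.286 0.11 ] [0.429 0.246 0.083]
   -0.015 36 [0.452 0.286 0.109] [0.44  0.252 0.086]
   -0.003 28 [0.464 0.285 0.106] [0.453 0.254 0.084]
   0.009 29 [0.476 0.284 0.102] [0.465 0.253 0.085]
   0.021 22 [0.488 0.284 0.1  ] [0.477 0.258 0.084]
   0.033 22 [0.501 0.283 0.096] [0.488 0.252 0.084]
   0.045 21 [0.512 0.282 0.092] [0.501 0.253 0.083]
   0.057 11 [0.524 0.277 0.09 ] [0.514 0.257 0.084]
base 100 [ 0.4302 -0.0812  0.006 ] [ 0.4951 -0.0552  0.0159] ((0.4626527428627014, -0.07099086791276932), 0.03274599090218544)
peg 0 [nan nan nan] 0<stdin>:19: RuntimeWarning: Mean of empty slice.
  ret = um.true_divide(
```

View pics/crop0.png

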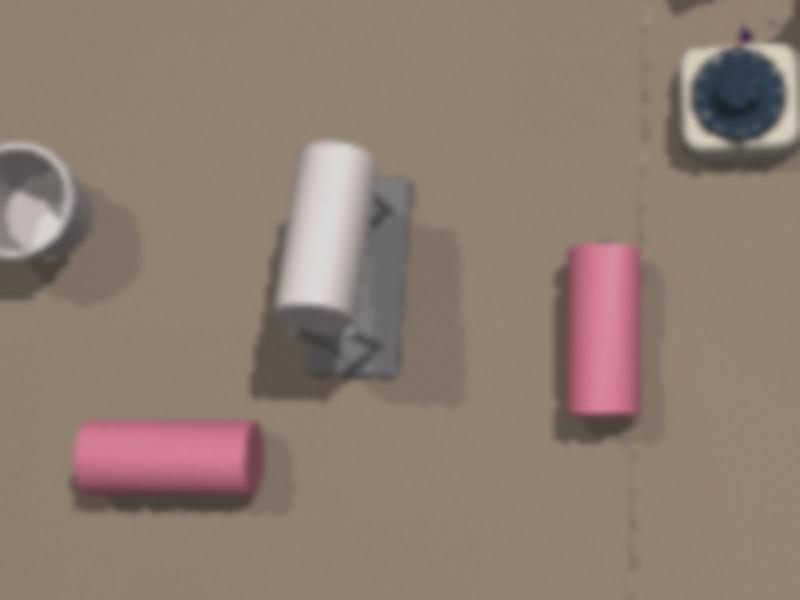

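The top picture shows the tube candidates: white on the wire cradle (201,250), pink at (270,274) and (162,304), and the upright white beaker at (124,240). Only the one at (201,250) is white, on the cradle and 40 mm wide, and the crop confirms it. The stand at (376,260) is the tall peg (tip z 0.074); the one at (470,258) is the stub (about 0.039).

Run:
```python
from h import *
from scipy.optimize import least_squares as LS
A={}
for n in("top","scene"):
    d=np.load(n+"0.npy");W=cloud(n,d);X=W[d>0];A[n]=X
    p=X[np.all((X>[.37,.2,.086])&(X<[.6,.33,.13]),1)]
    ps=[p] if n=="top" else [p,np.vstack([A["top"][np.all((A["top"]>[.37,.2,.086])&(A["top"]<[.6,.33,.13]),1)],p])]
    for p in ps:
        def ax(v): return np.array([np.cos(v[2])*np.cos(v[3]),np.sin(v[2])*np.cos(v[3]),-np.sin(v[3])])
        def f(v):
            a=ax(v);r=p-[.47,v[0],v[1]];return np.linalg.norm(np.cross(r,a),axis=1)-.02
        p=p[p[:,0]>.442]
        s=LS(f,[.26,.08,0,np.radians(15)],loss="soft_l1",f_scale=.002)
        v=s.x;a=ax(v);k=(p-[.47,v[0],v[1]])@a
        print(n,len(p),"y,z at x=.47",v[:2].round(4),"yaw,pitch",np.degrees(v[2:]).round(1),"rms",np.std(f(v)).round(4),"mouth-end s",np.percentile(k,99.5).round(4),"pt",([.47,v[0],v[1]]+a*(np.percentile(k,99.5)-.045)).round(4))
X=A["top"]
p=X[np.all((X>[.41,-.16,.009])&(X<[.53,-.04,.016]),1)]
s=LS(lambda v:np.maximum(np.hypot(*(p[:,:2]-v).T)-.042,0),[.468,-.099],loss="soft_l1",f_scale=.001)
ring=p[np.hypot(*(p[:,:2]-s.x).T)<.047]
print("base",s.x,ring[:,:2].min(0),ring[:,:2].max(0),(ring[:,:2].min(0)+ring[:,:2].max(0))/2, np.median(p[:,2]))
p=X[np.all((X>[.41,-.16,.068])&(X<[.53,-.04,.09]),1)];print("tip",p.mean(0),p.min(0),p.max(0))
# cradle foot
p=X[np.all((X>[.37,.18,.003])&(X<[.6,.33,.009]),1)].astype(np.float32);print("foot",cv2.minAreaRect(p[:,:2]),len(p))
```

```text
top 586 y,z at x=.47 [0.2643 0.0802] yaw,pitch [-1.2 15.2] rms 0.0015 mouth-end s 0.0487 pt [0.4736 0.2642 0.0792]
scene 145 y,z at x=.47 [0.2654 0.0802] yaw,pitch [-1.5 15. ] rms 0.0011 mouth-end s 0.0435 pt [0.4686 0.2654 0.0805]
scene 731 y,z at x=.47 [0.2645 0.0803] yaw,pitch [-1.2 15.2] rms 0.0015 mouth-end s 0.0487 pt [0.4736 0.2644 0.0793]
base [ 0.46872145 -0.09999221] [ 0.4270363  -0.14086807] [ 0.50876387 -0.05833075] [ 0.46790009 -0.09959941] 0.011719610302096296
tip [ 0.4688906  -0.10030162  0.07031145] [ 0.46315382 -0.10502616  0.06810935] [ 0.4736368  -0.09455862  0.0740471 ]Traceback (most recent call last):
  File "<stdin>", line 23, in <module>
cv2.error: OpenCV(4.12.0) /io/opencv/modules/imgproc/src/convhull.cpp:143: error: (-215:Assertion failed) total >= 0 && (depth == CV_32F || depth == CV_32S) in function 'convexHull'
```

```bash
cat >> h.py <<'E'
def Rtool(az,el,xup=True):
    """tool z at azimuth az, elevation el (deg), y level; x up or down"""
    az,el=np.radians([az,el]);z=np.array([np.cos(az)*np.cos(el),np.sin(az)*np.cos(el),np.sin(el)])
    y=np.cross(z,[0,0,1]);y/=np.linalg.norm(y)
    if not xup:y=-y
    return np.c_[np.cross(y,z),y,z]
def delta(R1,p1,R0=None,p0=None):
    if R0 is None:
        s=bot.state();q=s["eef_rot"];R0=Rn.from_quat(q[[1,2,3,0]]).as_matrix();p0=s["tcp_pos"]
    return Rn.from_matrix(R0.T@R1).as_rotvec(degrees=True).round(1),(R0.T@(np.array(p1)-p0)).round(4)
B=np.array([[0,0,1],[0,-1,0],[1,0,0.]])
def wrist(R,J1):
    M=Rn.from_euler('z',J1,degrees=True).as_matrix().T@R
    # M = Ry(phi) B Rx(j5) Rz(j6)
    best=[]
    for a in Rn.from_matrix(B.T@M).as_euler('YXZ',degrees=True),: best.append(a)
    return np.round(best[0],1)
E
python3 - <<'E'
from h import *
s=bot.state();R0=Rn.from_quat(s["eef_rot"][[1,2,3,0]]).as_matrix()
print("start",wrist(R0,np.degrees(-1.4193)))
for xu in (0,1):
  for el in(-45,-52.5,-60):
    print("pick",xu,el,[wrist(Rtool(-1.3,el,xu),j) for j in(25,32,40)])
    print("place",xu,el,[(az,wrist(Rtool(az,el,xu),-15)) for az in(-60,-40,-15,10,30)])
E
```

```text
start [-90.    0.  -96.3]
pick 0 -45 [array([ -48.1,  -18.3, -160.7]), array([ -50.1,  -22.8, -155.1]), array([ -53.1,  -27.8, -148.2])]
place 0 -45 [(-60, array([ -54.7,  -30. , -144.7])), (-40, array([ -47.8,  -17.4, -161.8])), (-15, array([-45.,   0., 180.])), (10, array([-47.8,  17.4, 161.8])), (30, array([-54.7,  30. , 144.7]))]
pick 0 -52.5 [array([ -55.5,  -15.6, -158.6]), array([ -57.3,  -19.5, -152.5]), array([ -60. ,  -23.7, -145.1])]
place 0 -52.5 [(-60, array([ -61.5,  -25.5, -141.6])), (-40, array([ -55.2,  -14.9, -159.7])), (-15, array([-52.5,   0. , 180. ])), (10, array([-55.2,  14.9, 159.7])), (30, array([-61.5,  25.5, 141.6]))]
pick 0 -60 [array([ -62.6,  -12.8, -156.8]), array([ -64.2,  -15.9, -150.4]), array([ -66.6,  -19.3, -142.7])]
place 0 -60 [(-60, array([ -67.8,  -20.7, -139.1])), (-40, array([ -62.4,  -12.2, -158. ])), (-15, array([-60.,   0., 180.])), (10, array([-62.4,  12.2, 158. ])), (30, array([-67.8,  20.7, 139.1]))]
pick 1 -45 [array([-48.1, -18.3,  19.3]), array([-50.1, -22.8,  24.9]), array([-53.1, -27.8,  31.8])]
place 1 -45 [(-60, array([-54.7, -30. ,  35.3])), (-40, array([-47.8, -17.4,  18.2])), (-15, array([-45.,   0.,   0.])), (10, array([-47.8,  17.4, -18.2])), (30, array([-54.7,  30. , -35.3]))]
pick 1 -52.5 [array([-55.5, -15.6,  21.4]), array([-57.3, -19.5,  27.5]), array([-60. , -23.7,  34.9])]
place 1 -52.5 [(-60, array([-61.5, -25.5,  38.4])), (-40, array([-55.2, -14.9,  20.3])), (-15, array([-52.5,   0. ,   0. ])), (10, array([-55.2,  14.9, -20.3])), (30, array([-61.5,  25.5, -38.4]))]
pick 1 -60 [array([-62.6, -12.8,  23.2]), array([-64.2, -15.9,  29.6]), array([-66.6, -19.3,  37.3])]
place 1 -60 [(-60, array([-67.8, -20.7,  40.9])), (-40, array([-62.4, -12.2,  22. ])), (-15, array([-60.,   0.,   0.])), (10, array([-62.4,  12.2, -22. ])), (30, array([-67.8,  20.7, -40.9]))]
```

Run:
```python
from h import *
s=bot.state();R0=Rn.from_quat(s["eef_rot"][[1,2,3,0]]).as_matrix()
RP=Rtool(-1.3,-55,0);t=np.array([np.cos(np.radians(-1.3))*np.cos(.2618),np.sin(np.radians(-1.3))*np.cos(.2618),-np.sin(.2618)])
g=np.array([.472,.2645,.080])-.015*t
tcp=g+.019*RP[:,2];pre=tcp-.11*RP[:,2];print("grasp tcp",tcp,"pre",pre)
R1=Rtool(-35,-65,0);p1=np.array([.42,-.28,.30])
print(delta(R1,p1)); print(delta(RP,[.43,.0,.28],R1,p1),delta(RP,pre,R1,p1))
```

```text
grasp tcp [0.46840999 0.26458147 0.06831841] pre [0.40533282 0.26601289 0.15842513]
(array([ -28.3,  -13.2, -127.5]), array([ 0.3332, -0.1959, -0.0687]))
(array([-16.9,  -9.7, -29.2]), array([ 0.1466,  0.2351, -0.0463])) (array([-16.9,  -9.7, -29.2]), array([ 0.3546,  0.4389, -0.0091]))
```

```bash
python3 -m crank '[{"delta_rot":[-8,-4,-38],"translation":[0.1,-0.06,-0.05],"grip":-1},{"delta_rot":[-8,-4,-38],"translation":[0.1,-0.06,-0.05],"grip":-1},{"delta_rot":[-17,-8,-75],"translation":[0.2,-0.12,-0.069],"grip":-1},{"delta_rot":[-17,-8,-75],"translation":[0.2,-0.12,-0.069],"grip":-1},{"delta_rot":[-28.3,-13.2,-127.5],"translation":[0.333,-0.196,-0.069],"grip":-1},{"delta_rot":[-28.3,-13.2,-127.5],"translation":[0.333,-0.196,-0.069],"grip":-1},{"delta_rot":[-28.3,-13.2,-127.5],"translation":[0.333,-0.196,-0.069],"grip":-1},{"delta_rot":[-28.3,-13.2,-127.5],"translation":[0.333,-0.196,-0.069],"grip":-1},{"delta_rot":[-28.3,-13.2,-127.5],"translation":[0.333,-0.196,-0.069],"grip":-1},{"delta_rot":[-28.3,-13.2,-127.5],"translation":[0.333,-0.196,-0.069],"grip":-1}]'
python3 - <<'E'
from h import *
s=bot.state();print(s["joint_pos"].round(3),s["tcp_pos"],s["clock"])
RP=Rtool(-1.3,-55,0)
print(delta(RP,[.43,.02,.27]),delta(RP,[.4053,.266,.1584]))
E
```

```text
clock: 2.15
tcp_pos: [0.4198, -0.2794, 0.3004]
eef_rot: [0.183, 0.481, 0.855, -0.058]
contact_force: [-0.2, 0.2, 0.1]
finger_gap: 0.998
grip_force: 0.0
[-0.681 -0.109 -0.396  0.901 -0.052  0.335] [ 0.41981276 -0.27941197  0.30038155] 2.15
(array([-23.4, -10. , -51.8]), array([ 0.2466,  0.1648, -0.0519])) (array([-23.4, -10. , -51.8]), array([ 0.4967,  0.2657, -0.0229]))
```

```bash
python3 -m crank '[{"delta_rot":[-23.4,-10,-51.8],"translation":[0.247,0.165,-0.052],"grip":-1},{"delta_rot":[-23.4,-10,-51.8],"translation":[0.247,0.165,-0.052],"grip":-1},{"delta_rot":[-23.4,-10,-51.8],"translation":[0.247,0.165,-0.052],"grip":-1},{"delta_rot":[-23.4,-10,-51.8],"translation":[0.247,0.165,-0.052],"grip":-1},{"delta_rot":[-23.4,-10,-51.8],"translation":[0.247,0.165,-0.052],"grip":-1},{"delta_rot":[-23.4,-10,-51.8],"translation":[0.497,0.266,-0.023],"grip":-1},{"delta_rot":[-23.4,-10,-51.8],"translation":[0.497,0.266,-0.023],"grip":-1},{"delta_rot":[-23.4,-10,-51.8],"translation":[0.497,0.266,-0.023],"grip":-1},{"delta_rot":[-23.4,-10,-51.8],"translation":[0.497,0.266,-0.023],"grip":-1},{"delta_rot":[-23.4,-10,-51.8],"translation":[0.497,0.266,-0.023],"grip":-1}]'
python3 - <<'E'
from h import *
im,d=bot.camera("scene");save("s1.png",im)
s=bot.state();print(s["joint_pos"].round(3),s["tcp_pos"],s["clock"])
RP=Rtool(-1.3,-55,0)
print(delta(RP,[.4684,.2646,.0683]))
E
```

```text
clock: 3.4
tcp_pos: [0.4075, 0.2692, 0.1576]
eef_rot: [0.3, 0.011, 0.954, -0.003]
contact_force: [0.7, -0.7, -0.6]
finger_gap: 0.998
grip_force: 0.0
[ 0.694 -0.068 -0.861  0.293 -0.385  0.622] [0.40762337 0.2698803  0.15720895] 3.45
(array([ 0.1, -0.1, -0.1]), array([ 0.0009, -0.004 ,  0.1077]))
```

View pics/s1.png

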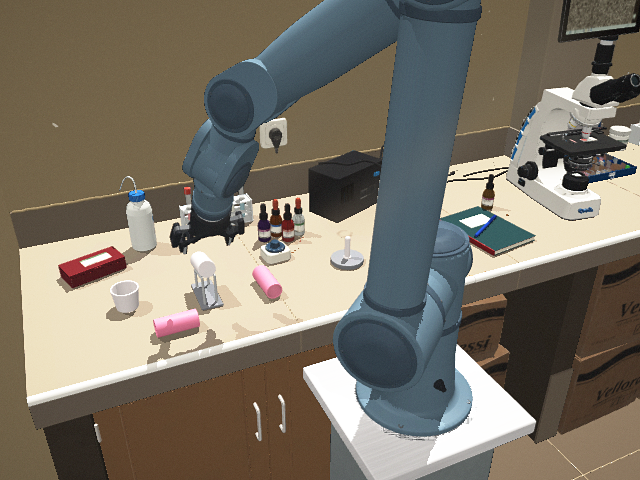

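```bash
python3 -m crank '[{"delta_rot":[0,0,0],"translation":[0,0,0.03],"grip":-1},{"delta_rot":[0,0,0],"translation":[0,0,0.06],"grip":-1},{"delta_rot":[0,0,0],"translation":[0,0,0.06],"grip":-1}]'
python3 - <<'E'
from h import *
im,d=bot.camera("top");W=cloud("top",d);save("t1.png",im[180:330,120:320].repeat(4,0).repeat(4,1))
s=bot.state();print(s["joint_pos"].round(3),s["tcp_pos"],s["clock"])
print(delta(Rtool(-1.3,-55,0),[.4684,.2646,.0683]))
E
```

```text
clock: 3.82
tcp_pos: [0.4432, 0.2638, 0.1087]
eef_rot: [0.3, 0.015, 0.954, -0.005]
contact_force: [-0.9, 0.2, 0.5]
finger_gap: 1.004
grip_force: 0.0
[ 0.625  0.051 -0.907  0.107 -0.357  0.562] [0.44318811 0.2641714  0.10969225] 3.875
(array([-0.2, -0. , -0.4]), array([0.0031, 0.0012, 0.0484]))
```

View pics/t1.png

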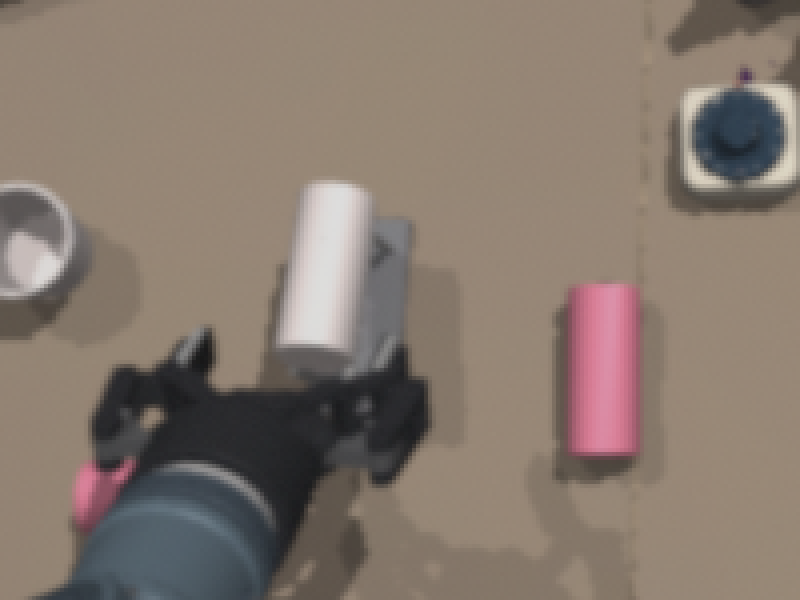

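Run:
```python
from h import *
im,d=bot.camera("top");W=cloud("top",d);s=bot.state();print(s["tcp_pos"])
q=s["eef_rot"];R=Rn.from_quat(q[[1,2,3,0]]).as_matrix()
m=(d>0)&(W[...,2]>.045)&(im.max(-1)<110)&(abs(W[...,0]-.44)<.08)&(abs(W[...,1]-.265)<.09)
p=(W[m]-s["tcp_pos"])@R
for lo,hi in((-.09,0),(0,.09)):
    k=p[(p[:,1]>lo)&(p[:,1]<hi)];k=k[k[:,2]>-.03]
    print(len(k),"tool y",np.percentile(k[:,1],[1,50,99]).round(4),"z max",np.percentile(k[:,2],99).round(4),"x",np.percentile(k[:,0],[1,50,99]).round(4))
m=(d>0)&(W[...,2]>.088)&(im.min(-1)>110)&(abs(W[...,0]-.475)<.06)&(abs(W[...,1]-.265)<.04)
T=(W[m]-s["tcp_pos"])@R
for a in np.arange(.02,.08,.01):
    k=T[(T[:,2]>a)&(T[:,2]<a+.01)]
    if len(k):print("tube tool z",a.round(3),len(k),"y",np.percentile(k[:,1],[1,99]).round(4))
```

```text
[0.44343863 0.26466469 0.11052462]
64 tool y [-0.0565 -0.0125 -0.0007] z max 0.0495 x [-0.0114  0.0174  0.036 ]
94 tool y [0.0002 0.0136 0.0535] z max 0.038 x [-0.0089  0.0175  0.0473]
tube tool z 0.02 112 y [-0.0204  0.0171]
tube tool z 0.03 107 y [-0.0178  0.0166]
tube tool z 0.04 78 y [-0.0145  0.0154]
tube tool z 0.05 54 y [-0.0107  0.0128]
tube tool z 0.06 7 y [-0.009   0.0049]
```

```bash
python3 -m crank '[{"delta_rot":[0,0,0],"translation":[0.003,0,0.025],"grip":-1},{"delta_rot":[0,0,0],"translation":[0.003,0,0.048],"grip":-1},{"delta_rot":[0,0,0],"translation":[0.003,0,0.048],"grip":-1},{"delta_rot":[0,0,0],"translation":[0.003,0,0.048],"grip":1},{"delta_rot":[0,0,0],"translation":[0.003,0,0.048],"grip":1},{"delta_rot":[0,0,0],"translation":[0.003,0,0.048],"grip":1},{"delta_rot":[0,0,0],"translation":[0.003,0,0.048],"grip":1},{"delta_rot":[0,0,0],"translation":[0.003,0,0.048],"grip":1},{"delta_rot":[0,0,0],"translation":[0.003,0,0.048],"grip":1}]' 40
python3 - <<'E'
from h import *
s=bot.state();print(s["joint_pos"].round(3),s["tcp_pos"],s["clock"],s["finger_gap"],s["grip_force"])
q=s["eef_rot"];R=Rn.from_quat(q[[1,2,3,0]]).as_matrix();print((R.T@[0,0,.1]).round(3))
E
```

```text
clock: 5.05
tcp_pos: [0.4694, 0.2643, 0.0702]
eef_rot: [0.302, 0.015, 0.953, -0.004]
contact_force: [-1.0, -4.0, 7.4]
finger_gap: 0.463
grip_force: 40.6
[ 0.587  0.163 -0.93  -0.044 -0.34   0.526] [0.46943555 0.26425332 0.07018629] 5.05 0.4626731621157499 40.61888560652733
[-0.058  0.    -0.082]
```

```bash
python3 -m crank '[{"delta_rot":[0,0,0],"translation":[-0.029,0,-0.041],"grip":1},{"delta_rot":[0,0,0],"translation":[-0.058,0,-0.082],"grip":1},{"delta_rot":[0,0,0],"translation":[-0.087,0,-0.123],"grip":1},{"delta_rot":[0,0,0],"translation":[-0.087,0,-0.123],"grip":1}]'
python3 - <<'E'
from h import *
from scipy.optimize import least_squares as LS
im,d=bot.camera("scene");save("s2.png",im[150:400,80:400].repeat(2,0).repeat(2,1))
s=bot.state();print(s["joint_pos"].round(3),s["tcp_pos"],s["finger_gap"],s["grip_force"],s["contact_force"].round(1))
D=[([-1.419,.377,.081,1.274,0,1.46],[.149,-.555,.231]),([-.681,-.109,-.396,.901,-.052,.335],[.4198,-.2794,.3004]),
([.694,-.068,-.861,.293,-.385,.622],[.4076,.2699,.1572]),([.625,.051,-.907,.107,-.357,.562],[.4432,.2642,.1097]),
([.587,.163,-.93,-.044,-.34,.526],[.4694,.2643,.0702]),(s["joint_pos"],s["tcp_pos"])]
def fk(q,v,s5=1):
    h,r0,L2,c2,L3,c3,a,lat,b=v
    A=Rn.from_euler('z',q[0]).as_matrix()
    p=np.array([r0+L2*np.sin(q[1]+c2)+L3*np.cos(q[1]-q[2]+c3),lat,h+L2*np.cos(q[1]+c2)-L3*np.sin(q[1]-q[2]+c3)])
    M=Rn.from_euler('y',q[1]-q[2]+q[3]).as_matrix()@B
    M5=M@Rn.from_euler('x',s5*q[4]).as_matrix()
    return A@(p+M[:,2]*a+M5[:,2]*b),A@M5@Rn.from_euler('z',q[5]+np.pi).as_matrix()
best=None
for s5 in(1,-1):
    f=lambda v:np.r_[np.concatenate([fk(q,v,s5)[0]-x for q,x in D])/.002,np.array([v[3],v[5]])*3,v[1]*5,v[6]*5]
    r=LS(f,[.15,0,.35,0,.35,0,.05,.06,.2]);print(s5,r.cost,r.x.round(3),(f(r.x)[:18]*2).round(1))
    q=s["eef_rot"];print(np.abs(fk(s["joint_pos"],r.x,s5)[1]-Rn.from_quat(q[[1,2,3,0]]).as_matrix()).max())
E
```

```text
clock: 5.55
tcp_pos: [0.472, 0.2669, 0.2258]
eef_rot: [0.305, 0.015, 0.952, -0.0]
contact_force: [0.3, 0.8, -1.6]
finger_gap: 0.464
grip_force: 40.8
[ 0.587 -0.068 -0.68   0.433 -0.335  0.525] [0.47026055 0.26574876 0.22227796] 0.46628042766950867 40.84562636911869 [ 0.3 -0.7 -1.5]
1 0.46114939804669114 [ 0.261 -0.001  0.498  0.002  0.39  -0.188  0.14   0.063  0.31 ] [ 0.  -0.1  0.1 -0.1  0.1 -0.3  0.1  0.1  0.2 -0.1 -0.1 -0.1 -0.  -0.2
 -0.1  0.1  0.3  0.3]
2.393918396847994e-16
-1 46.74871573887955 [ 0.262  0.019  0.471  0.093  0.345 -0.112  0.698  0.062 -0.306] [-0.9 -0.9 -3.2 -3.9  2.2  9.5  4.2  4.3 -7.1  0.2  0.7  1.5 -2.5 -1.5
  6.9 -0.2  0.5 -7.7]
0.548238595229602
```

View pics/s2.png

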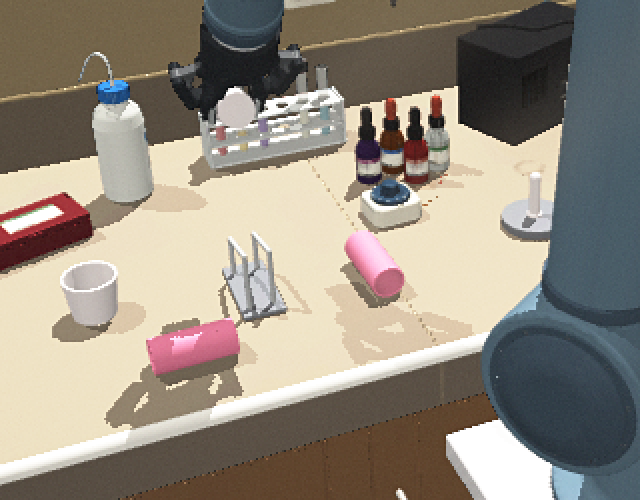

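```bash
cat >> h.py <<'E'
from scipy.optimize import least_squares as LS
V=np.array([.261,-.001,.498,.002,.39,-.188,.14,.063,.31])
LO=np.array([-2.72,-.84,-1.02,-1.77,-1.37,-3.14]);HI=np.array([2.72,1.66,1.22,2.12,1.28,3.14])
def fk(q,v=V):
    h,r0,L2,c2,L3,c3,a,lat,b=v
    A=Rn.from_euler('z',q[0]).as_matrix()
    p=np.array([r0+L2*np.sin(q[1]+c2)+L3*np.cos(q[1]-q[2]+c3),lat,h+L2*np.cos(q[1]+c2)-L3*np.sin(q[1]-q[2]+c3)])
    M=Rn.from_euler('y',q[1]-q[2]+q[3]).as_matrix()@B
    M5=M@Rn.from_euler('x',q[4]).as_matrix()
    return A@(p+M[:,2]*a+M5[:,2]*b),A@M5@Rn.from_euler('z',q[5]+np.pi).as_matrix()
def ik(p,R,q0):
    def f(q):
        x,M=fk(q);return np.r_[(x-p)/.001,Rn.from_matrix(M.T@R).as_rotvec(degrees=True)]
    r=LS(f,np.clip(q0,LO+.01,HI-.01),bounds=(LO,HI));return r.x,r.cost
def cur():
    s=bot.state();return Rn.from_quat(s["eef_rot"][[1,2,3,0]]).as_matrix(),s["tcp_pos"],s
E
python3 - <<'E'
from h import *
qg=np.array([.302,.015,.953,-.004]);Rg=Rn.from_quat(qg[[1,2,3,0]]).as_matrix();pg=np.array([.4694,.2643,.0702])
y,p15=np.radians(-1.3),np.radians(15)
t=np.array([np.cos(y)*np.cos(p15),np.sin(y)*np.cos(p15),-np.sin(p15)])
tT=Rg.T@t;tT[1]=0;tT/=np.linalg.norm(tT);cT=Rg.T@(np.array([.472,.2645,.08])-pg);cT[1]=0
print("axis in tool",tT.round(3),"centre in tool",cT.round(4))
np.savez("g.npz",tT=tT,cT=cT)
a0=np.degrees(np.arccos(tT[2]));el=-(90-a0);print("place el",el)
for az in range(-60,80,10):
    R=Rtool(az,el,1)
    assert abs((R@tT)[2]+1)<.01
    o=[]
    for z in(.16,.060):
        c=np.array([.4687,-.1,z]);best=min((ik(c-R@cT,R,np.array([j1,.1,-.8,.2,.3,s*2.6])) for j1 in(-.6,0,.3) for s in(1,-1)),key=lambda k:k[1]);o.append((best[0].round(2),round(best[1],3)))
    print(az,o)
E
```

```text
axis in tool [-0.641  0.     0.768] centre in tool [-0.0078  0.     -0.0065]
place el -50.166039885648296
-60 [(array([ 0.  ,  0.01, -0.81,  0.35, -0.59, -2.21]), np.float64(0.0)), (array([ 0.  ,  0.2 , -0.95,  0.02, -0.59, -2.21]), np.float64(0.0))]
-50 [(array([-0.05, -0.07, -0.91,  0.21, -0.49, -2.45]), np.float64(0.0)), (array([-0.05,  0.16, -1.02, -0.08, -0.5 , -2.43]), np.float64(2.34))]
-40 [(array([-0.13, -0.14, -0.99,  0.1 , -0.35, -2.69]), np.float64(0.0)), (array([-0.11,  0.12, -1.02, -0.06, -0.38, -2.63]), np.float64(21.189))]
-30 [(array([-0.22, -0.18, -1.02,  0.08, -0.19, -2.9 ]), np.float64(1.029)), (array([-0.2 ,  0.08, -1.02, -0.03, -0.23, -2.85]), np.float64(47.492))]
-20 [(array([-0.33, -0.2 , -1.02,  0.11, -0.02, -3.13]), np.float64(4.007)), (array([-0.31,  0.05, -1.02, -0.  , -0.05, -3.11]), np.float64(66.046))]
-10 [(array([-0.45, -0.21, -1.02,  0.13,  0.17,  2.92]), np.float64(3.732)), (array([-0.44,  0.05, -1.02,  0.02,  0.15,  2.91]), np.float64(65.681))]
0 [(array([-0.55, -0.19, -1.02,  0.15,  0.34,  2.69]), np.float64(0.637)), (array([-0.55,  0.07, -1.02,  
[... 355 characters left out ...]
 0.01, -0.8 ,  0.52,  0.66,  1.96]), np.float64(0.0)), (array([-0.74,  0.19, -0.94,  0.19,  0.66,  1.96]), np.float64(0.0))]
40 [(array([-0.76,  0.1 , -0.68,  0.69,  0.69,  1.72]), np.float64(0.0)), (array([-0.76,  0.26, -0.82,  0.39,  0.69,  1.72]), np.float64(0.0))]
50 [(array([-0.76,  0.2 , -0.56,  0.86,  0.69,  1.49]), np.float64(0.0)), (array([-0.76,  0.35, -0.69,  0.59,  0.69,  1.49]), np.float64(0.0))]
60 [(array([-0.75,  0.3 , -0.43,  1.03,  0.67,  1.28]), np.float64(0.0)), (array([-0.75,  0.43, -0.56,  0.77,  0.67,  1.28]), np.float64(0.0))]
70 [(array([-0.73,  0.39, -0.31,  1.17,  0.64,  1.09]), np.float64(0.0)), (array([-0.73,  0.51, -0.43,  0.94,  0.64,  1.09]), np.float64(0.0))]
```

Run:
```python
from h import *
R0,p0,s=cur();g=np.load("g.npz");tT,cT=g["tT"],g["cT"]
el=-(90-np.degrees(np.arccos(tT[2])))
R1=Rtool(50,el,1);p1=np.array([.4687,-.1,.24])-R1@cT
print(p0,p1,delta(R1,p1,R0,p0))
rv=Rn.from_matrix(R0.T@R1).as_rotvec();q=s["joint_pos"]
for k in np.linspace(0,1,11):
    R=R0@Rn.from_rotvec(rv*k).as_matrix();p=p0+(p1-p0)*k+[0,0,.0*np.sin(np.pi*k)]
    q,c=ik(p,R,q);print(k.round(1),p.round(3),"z_tool",R[:,2].round(2),"mouth z",(p+R@(cT+tT*.045))[2].round(3),q.round(2),round(c,3))
```

```text
[0.47026055 0.26574876 0.22227796] [ 0.47521573 -0.09223486  0.23996769] (array([ -5.2,  39.1, 133.7]), array([-0.0236, -0.3576, -0.0074]))
0.0 [0.47  0.266 0.222] z_tool [ 0.58 -0.01 -0.82] mouth z 0.22 [ 0.59 -0.07 -0.68  0.43 -0.34  0.53] 0.0
0.1 [0.471 0.23  0.224] z_tool [ 0.52  0.01 -0.85] mouth z 0.219 [ 0.47 -0.1  -0.67  0.5  -0.23  0.67] 0.0
0.2 [0.471 0.194 0.226] z_tool [ 0.47  0.04 -0.88] mouth z 0.216 [ 0.34 -0.13 -0.66  0.56 -0.12  0.79] 0.0
0.3 [0.472 0.158 0.228] z_tool [ 0.42  0.09 -0.9 ] mouth z 0.212 [ 0.2  -0.14 -0.65  0.62  0.    0.9 ] 0.0
0.4 [0.472 0.123 0.229] z_tool [ 0.38  0.14 -0.91] mouth z 0.208 [ 0.04 -0.15 -0.63  0.68  0.13  0.99] 0.0
0.5 [0.473 0.087 0.231] z_tool [ 0.36  0.21 -0.91] mouth z 0.204 [-0.11 -0.13 -0.6   0.75  0.25  1.07] 0.0
0.6 [0.473 0.051 0.233] z_tool [ 0.34  0.27 -0.9 ] mouth z 0.201 [-0.26 -0.1  -0.57  0.81  0.36  1.15] 0.0
0.7 [0.474 0.015 0.235] z_tool [ 0.34  0.34 -0.88] mouth z 0.198 [-0.4  -0.05 -0.54  0.88  0.46  1.22] 0.0
0.8 [ 0.474 -0.021  0.236] z_tool [ 0.35  0.4  -0.85] mouth z 0.196 [-0.54  0.   -0.5   0.95  0.55  1.3 ] 0.0
0.9 [ 0.475 -0.056  0.238] z_tool [ 0.38  0.45 -0.81] mouth z 0.195 [-0.66  0.06 -0.46  1.02  0.63  1.39] 0.0
1.0 [ 0.475 -0.092  0.24 ] z_tool [ 0.41  0.49 -0.77] mouth z 0.195 [-0.76  0.13 -0.42  1.08  0.69  1.49] 0.0
```

Path feasible. Move with proportional rows, then finish.

```bash
python3 -m crank '[{"delta_rot":[-0.4,2.9,10],"translation":[-0.0018,-0.027,0],"grip":1},{"delta_rot":[-0.8,5.8,20],"translation":[-0.0035,-0.054,-0.001],"grip":1},{"delta_rot":[-1.2,8.8,30],"translation":[-0.005,-0.08,-0.0015],"grip":1},{"delta_rot":[-1.6,11.7,40],"translation":[-0.007,-0.107,-0.002],"grip":1},{"delta_rot":[-1.9,14.6,50],"translation":[-0.009,-0.134,-0.003],"grip":1},{"delta_rot":[-2.3,17.5,60],"translation":[-0.0105,-0.16,-0.0035],"grip":1},{"delta_rot":[-2.7,20.5,70],"translation":[-0.012,-0.187,-0.004],"grip":1},{"delta_rot":[-3.1,23.4,80],"translation":[-0.014,-0.214,-0.0045],"grip":1},{"delta_rot":[-3.5,26.3,90],"translation":[-0.016,-0.241,-0.005],"grip":1},{"delta_rot":[-3.9,29.2,100],"translation":[-0.0175,-0.267,-0.0055],"grip":1}]'
python3 - <<'E'
from h import *
R0,p0,s=cur();g=np.load("g.npz");tT,cT=g["tT"],g["cT"]
R1=Rtool(50,-(90-np.degrees(np.arccos(tT[2]))),1);p1=np.array([.4687,-.1,.2])-R1@cT
print(p0,p1,delta(R1,p1,R0,p0),s["finger_gap"],s["joint_pos"].round(2))
E
```

```text
clock: 6.85
tcp_pos: [0.4715, -0.0031, 0.2318]
eef_rot: [-0.026, 0.725, 0.639, 0.257]
contact_force: [0.9, 0.8, -0.1]
finger_gap: 0.463
grip_force: 40.9
[ 0.4715118  -0.00305807  0.23181987] [ 0.47521573 -0.09223486  0.19996769] (array([-1.5, 10. , 33.2]), array([-0.0941,  0.0105, -0.0038])) 0.46294707691573894 [-0.47 -0.03 -0.53  0.92  0.5   1.26]
```

```bash
python3 -m crank '[{"delta_rot":[-0.4,2.9,9.8],"translation":[-0.03,0.003,-0.001],"grip":1},{"delta_rot":[-0.9,6,20],"translation":[-0.06,0.006,-0.002],"grip":1},{"delta_rot":[-1.3,9,29],"translation":[-0.085,0.009,-0.003],"grip":1},{"delta_rot":[-1.5,10,33.2],"translation":[-0.094,0.0105,-0.0038],"grip":1},{"delta_rot":[-1.5,10,33.2],"translation":[-0.094,0.0105,-0.0038],"grip":1},{"delta_rot":[-1.5,10,33.2],"translation":[-0.094,0.0105,-0.0038],"grip":1}]'
cat >> h.py <<'E'
def tubefit(zlo,zhi,x=.4687,y=-.1,w=.045,names=("top","scene")):
    out=[]
    for n in names:
        im,d=bot.camera(n);W=cloud(n,d);i=im.astype(int)
        m=(d>0)&(W[...,2]>zlo)&(W[...,2]<zhi)&(np.hypot(W[...,0]-x,W[...,1]-y)<w)&(i.min(-1)>90)&(i.max(-1)-i.min(-1)<70)
        p=W[m];out.append(p)
        print(n,len(p),p.min(0).round(4) if len(p) else"",p.max(0).round(4) if len(p) else"")
        save(n+"_%d.png"%(bot.state()["clock"]*1000),im)
    return out
E
python3 - <<'E'
from h import *
R0,p0,s=cur();g=np.load("g.npz");tT,cT=g["tT"],g["cT"]
print("pred centre",p0+R0@cT,"axis",R0@tT,s["finger_gap"],s["clock"])
a,b=tubefit(.12,.26)
for p in(a,b):
    if len(p)<60: continue
    top=p[p[:,2]>p[:,2].max()-.006];print("top",len(top),top.mean(0).round(4),top.min(0).round(4),top.max(0).round(4))
    f=lambda v:np.linalg.norm(np.cross(p-[v[0],v[1],.2],np.array([v[2],v[3],1])/np.linalg.norm([v[2],v[3],1])),axis=1)-.02
    q=p;p=p[p[:,2]<p[:,2].max()-.008]
    if len(p)<60: continue
    r=LS(f,[.4687,-.1,0,0],loss="soft_l1",f_scale=.002);print("fit",len(p),r.x.round(4),np.std(f(r.x)).round(4))
im=cv2.imread("pics/scene_%d.png"%(bot.state()["clock"]*1000))
cv2.imwrite("pics/s3.png",cv2.resize(im[150:320,250:450],None,fx=3.5,fy=3.5))
E
```

```text
clock: 7.6
tcp_pos: [0.4765, -0.091, 0.2019]
eef_rot: [-0.142, 0.851, 0.401, 0.309]
contact_force: [-0.6, -0.4, -1.5]
finger_gap: 0.459
grip_force: 40.9
pred centre [ 0.46999357 -0.09884202  0.20192539] axis [ 0.00420395 -0.00538516 -0.99997666] 0.4587210806788835 7.6
top 538 [ 0.4438 -0.1326  0.1576] [ 0.5006 -0.0704  0.2451]
scene 129 [ 0.4339 -0.125   0.152 ] [ 0.4935 -0.0915  0.254 ]
top 313 [ 0.4691 -0.0988  0.2412] [ 0.4455 -0.1251  0.2392] [ 0.4893 -0.0801  0.2451]
fit 128 [ 0.4787 -0.0967 -0.2712 -0.0775] 0.0045
top 2 [ 0.4465 -0.0986  0.2519] [ 0.4441 -0.0986  0.2498] [ 0.4488 -0.0986  0.254 ]
fit 127 [ 0.4697 -0.0948 -0.0427  0.0224] 0.0032
```

View pics/s3.png

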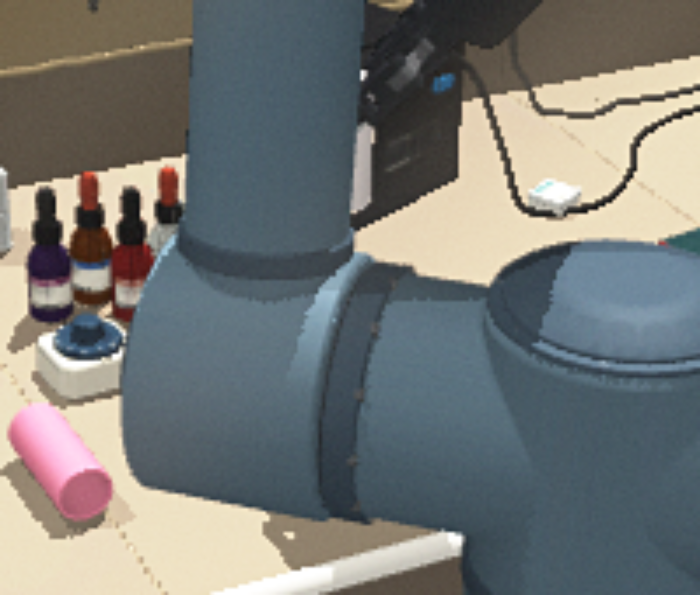

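```bash
python3 -m crank '[{"delta_rot":[0,0,0],"translation":[-0.016,0,0.019],"grip":1},{"delta_rot":[0,0,0],"translation":[-0.032,0,0.038],"grip":1},{"delta_rot":[0,0,0],"translation":[-0.045,0,0.054],"grip":1},{"delta_rot":[0,0,0],"translation":[-0.058,0,0.069],"grip":1},{"delta_rot":[0,0,0],"translation":[-0.07,0,0.084],"grip":1},{"delta_rot":[0,0,0],"translation":[-0.0815,0,0.0975],"grip":1},{"delta_rot":[0,0,0],"translation":[-0.0815,0,0.0975],"grip":1},{"delta_rot":[0,0,0],"translation":[-0.0815,0,0.0975],"grip":1}]'
python3 - <<'E'
from h import *
R0,p0,s=cur();g=np.load("g.npz");tT,cT=g["tT"],g["cT"]
print("pred centre",p0+R0@cT,"axis",R0@tT,s["clock"],s["joint_pos"].round(2))
a,b=tubefit(.03,.135)
t=a[a[:,2]>.1];print(np.histogram(t[:,2],np.arange(.1,.136,.003)),t.mean(0),np.median(t,0))
im=cv2.imread("pics/top_%d.png"%(s["clock"]*1000+50))
cv2.imwrite("pics/t4.png",cv2.resize(im[190:330,280:480],None,fx=3.5,fy=3.5))
E
ls pics
```

```text
clock: 8.7
tcp_pos: [0.478, -0.0929, 0.0764]
eef_rot: [-0.141, 0.85, 0.401, 0.31]
contact_force: [-0.2, -0.5, -1.5]
finger_gap: 0.464
grip_force: 40.9
pred centre [ 0.47156226 -0.10065497  0.07645814] axis [ 0.00632669 -0.00702288 -0.99995533] 8.7 [-0.76  0.32 -0.67  0.63  0.69  1.48]
top 397 [ 0.4472 -0.1356  0.0512] [ 0.5018 -0.0751  0.1216]
scene 6 [ 0.4707 -0.1366  0.1098] [ 0.4934 -0.1142  0.1297]
(array([  6,   6,  13,  26, 146, 144,  15,   1,   0,   0,   0,   0]), array([0.1  , 0.103, 0.106, 0.109, 0.112, 0.115, 0.118, 0.121, 0.124,
       0.127, 0.13 , 0.133, 0.136])) [ 0.47046711 -0.10089967  0.11426742] [ 0.470731   -0.10066465  0.11478374]
crop0.png
s1.png
s2.png
s3.png
scene0.png
scene_7700.png
scene_8800.png
t1.png
t4.png
top0.png
top_7650.png
top_8750.png
```

```bash
python3 -m crank '[{"delta_rot":[0,0,0],"translation":[-0.0025,0,0.003],"grip":1},{"delta_rot":[0,0,0],"translation":[-0.0045,0,0.0055],"grip":1},{"delta_rot":[0,0,0],"translation":[-0.0058,0,0.007],"grip":1},{"delta_rot":[0,0,0],"translation":[-0.0058,0,0.007],"grip":1},{"delta_rot":[0,0,0],"translation":[-0.0058,0,0.007],"grip":1}]'
python3 - <<'E'
from h import *
a,b=tubefit(.03,.135)
t=a[a[:,2]>.09];print(np.median(t,0));print(cur()[1],cur()[2]["contact_force"])
E
```

```text
clock: 9.43
tcp_pos: [0.4777, -0.0931, 0.0665]
eef_rot: [-0.141, 0.851, 0.401, 0.309]
contact_force: [-0.9, 0.6, -1.9]
finger_gap: 0.463
grip_force: 40.9
top 405 [ 0.4455 -0.1356  0.0491] [ 0.502  -0.0775  0.1338]
scene 5 [ 0.473  -0.1313  0.106 ] [ 0.492  -0.1171  0.1345]
[ 0.47017391 -0.10147269  0.10477656]
[ 0.47773479 -0.09307217  0.06659451] [ 1.36145911  0.21184351 -1.27680987]
```

View pics/t4.png

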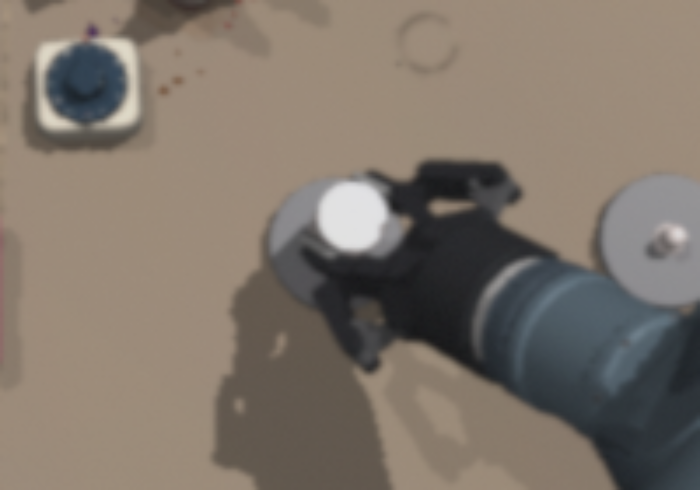

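```bash
python3 -m crank '[{"delta_rot":[0,0,0],"translation":[-0.0006,0,0.0008],"grip":1},{"delta_rot":[0,0,0],"translation":[-0.0013,0,0.0015],"grip":1},{"delta_rot":[0,0,0],"translation":[-0.0013,0,0.0015],"grip":1}]'
python3 - <<'E'
from h import *
a,=tubefit(.03,.135,names=("top",))
t=a[(a[:,2]>.09)];print(np.median(t,0));print(cur()[1],cur()[2]["contact_force"])
E
```

```text
clock: 9.9
tcp_pos: [0.4776, -0.093, 0.0645]
eef_rot: [-0.141, 0.851, 0.401, 0.309]
contact_force: [0.6, 0.6, -0.5]
finger_gap: 0.464
grip_force: 40.9
top 398 [ 0.4457 -0.1357  0.0468] [ 0.4999 -0.0774  0.1289]
[ 0.46910685 -0.10141831  0.10343037]
[ 0.4776259  -0.09303814  0.06451123] [ 0.28760853 -0.12021424 -0.54016247]
```

```bash
python3 -m crank '[{"delta_rot":[0,0,0],"translation":[-0.0006,0,0.0008],"grip":1},{"delta_rot":[0,0,0],"translation":[-0.001,0,0.0012],"grip":1},{"delta_rot":[0,0,0],"translation":[-0.001,0,0.0012],"grip":1}]'
python3 - <<'E'
from h import *
a,=tubefit(.03,.135,names=("top",))
t=a[(a[:,2]>.09)];print(np.median(t,0));print(cur()[1],cur()[2]["contact_force"])
E
```

```text
clock: 10.32
tcp_pos: [0.4777, -0.0931, 0.063]
eef_rot: [-0.141, 0.851, 0.401, 0.309]
contact_force: [0.0, 0.3, -0.9]
finger_gap: 0.462
grip_force: 40.9
top 395 [ 0.4459 -0.1359  0.0448] [ 0.5003 -0.0775  0.1277]
[ 0.46930191 -0.10171167  0.10144234]
[ 0.47767683 -0.09308694  0.06298638] [-0.12494967  0.38794991 -0.84642829]
```

```bash
python3 -m crank '[{"delta_rot":[0,0,0],"translation":[-0.0006,0,0.0008],"grip":1},{"delta_rot":[0,0,0],"translation":[-0.001,0,0.0012],"grip":1},{"delta_rot":[0,0,0],"translation":[-0.001,0,0.0012],"grip":1}]'; python3 -c '
from bench import bot
s=bot.state();print(s["contact_force"],s["tcp_pos"])'
```

```text
clock: 10.75
tcp_pos: [0.4782, -0.0928, 0.0628]
eef_rot: [-0.141, 0.851, 0.4, 0.311]
contact_force: [-6.1, -0.3, 10.3]
finger_gap: 0.466
grip_force: 41.6
[-6.10220868 -0.28007412 10.28927445] [ 0.4781616  -0.09284262  0.06278053]
```

```bash
python3 -m crank '[{"delta_rot":[0,0,0],"translation":[0.0008,0,-0.001],"grip":1},{"delta_rot":[0,0,0],"translation":[0.0008,0,-0.001],"grip":-0.3},{"delta_rot":[0,0,0],"translation":[0.0008,0,-0.001],"grip":-0.3},{"delta_rot":[0,0,0],"translation":[0.0008,0,-0.001],"grip":-1},{"delta_rot":[0,0,0],"translation":[0.0008,0,-0.001],"grip":-1},{"delta_rot":[0,0,0],"translation":[0.0008,0,-0.001],"grip":-1},{"delta_rot":[0,0,0],"translation":[0.0008,0,-0.001],"grip":-1}]'
python3 - <<'E'
from h import *
a,=tubefit(.03,.135,names=("top",))
t=a[(a[:,2]>.09)];print(np.median(t,0));print(cur()[1],cur()[2]["contact_force"])
E
```

```text
clock: 11.62
tcp_pos: [0.4777, -0.0931, 0.0627]
eef_rot: [-0.141, 0.851, 0.401, 0.309]
contact_force: [-0.1, -0.2, 0.4]
finger_gap: 0.999
grip_force: 0.0
top 357 [ 0.4303 -0.1376  0.0411] [ 0.4896 -0.0652  0.135 ]
[ 0.47044083 -0.10048934  0.10136009]
[ 0.47768646 -0.09312789  0.06271082] [ 0.14909709  0.50507381 -0.02877716]
```

```bash
python3 -m crank '[{"delta_rot":[0,0,0],"translation":[0,0,-0.02],"grip":-1},{"delta_rot":[0,0,0],"translation":[0,0,-0.05],"grip":-1},{"delta_rot":[0,0,0],"translation":[0,0,-0.1],"grip":-1},{"delta_rot":[0,0,0],"translation":[0,0,-0.16],"grip":-1},{"delta_rot":[0,0,0],"translation":[0,0,-0.16],"grip":-1},{"delta_rot":[0,0,0],"translation":[0,0,-0.16],"grip":-1},{"delta_rot":[0,0,0],"translation":[0,0,-0.16],"grip":-1}]'
python3 - <<'E'
from h import *
a,b=tubefit(.03,.135)
t=a[(a[:,2]>.09)];print(np.median(t,0),t.std(0))
s=cur()[2];print(s["tcp_pos"],s["contact_force"],s["clock"])
im,d=bot.camera("top")
cv2.imwrite("pics/t5.png",cv2.resize(im[190:330,280:480,::-1],None,fx=3.5,fy=3.5))
E
```

```text
clock: 12.55
tcp_pos: [0.4112, -0.1698, 0.1847]
eef_rot: [-0.142, 0.851, 0.401, 0.309]
contact_force: [-0.2, -1.0, 0.5]
finger_gap: 0.998
grip_force: 0.0
top 340 [ 0.4513 -0.12    0.0374] [ 0.4896 -0.0815  0.1084]
scene 0  
[ 0.47084371 -0.10044045  0.1011965 ] [0.01016618 0.00999941 0.00228326]
[ 0.41125253 -0.16975638  0.18482775] [-0.7308666  -0.94428892 -0.34775806] 12.65
```

View pics/t5.png

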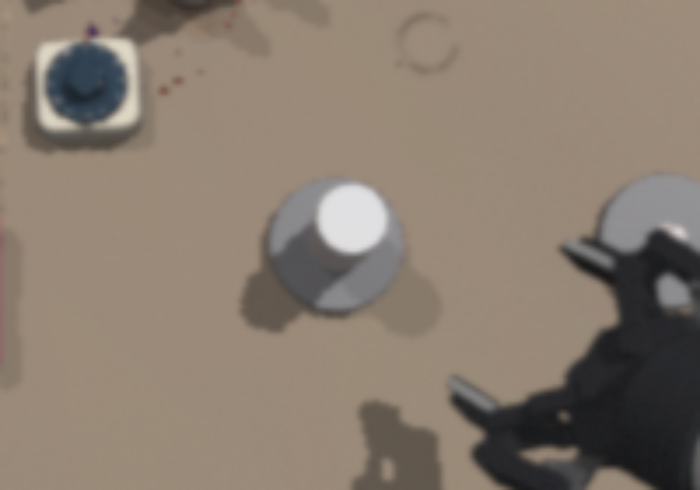

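The tube stands upright on the tall stand: its closed end is at crop (352,218), level at z 0.101 against the expected 0.102. The gripper is clear, so I am handing in.

```bash
python3 -c '
from bench import bot
print(bot.close_job())'
```

```text
the job is handed in; nothing more can be done
None
```

The white tube is upside down over the tall peg with its rim resting on the base (closed end measured at z 0.101 m, expected 0.102), the gripper is open and clear, and the job was handed in at about 12.7 s.

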